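Unstack the finds boxes into the drawer

ROBOT

A 6-joint arm with a two-finger parallel gripper is mounted at the origin on the work surface. World frame = base frame: x ahead of the robot, y to its left, z up, the work surface at z = 0. Lengths are in mm, angles in rad, forces in N, time in s.
With the tool pointing down it reaches from about 300 to 775 mm from the base axis. Payload 14.6 kg.
Tool frame: the origin (TCP) lies on the centre line of the jaws, within the pads' length; the fingertips stand 11 mm ahead of it and the grasp point (between the pads) lies 8 mm behind it (r.tcp_to_tips is the distance from the TCP to the fingertips, in mm); z points along the fingers, y is the line along which they close (so a half turn about z gives the same grasp; the last joint's range is limited). The gripper opens to 85 mm and grips with 20 to 120 N. Pads are 22 mm wide; open, the fingers measure 114 mm over their backs; the gripper's body (76 mm by 85 mm) begins 54 mm behind the grasp point. The pads swing forward as they close: fully open they stand 13 mm farther back than shut.
Start: joints at [-0.067, 0.3, 1.521, -0, 1.321, -0.067], TCP at [549.99, -0.002, 242.281] pointing down, gripper open.
Joint ranges: [-3.03, 3.03], [-0.79, 2.21], [0.23, 2.52], [-1.04, 4.18], [0, 3.07], [-2.55, 2.55]. Speed limits (rad/s): [2.22, 2.22, 2.57, 3.14, 3.14, 3.14].

INTERFACE

Orientations are given as a rotation vector (axis times angle).
In Python, from plant import readout, vision, sign_off, r gives the robot as it stands. The module is installed in compiled form; this text tells all that it offers.
- The arm moves only by the tool servo_tool, never from a script. Its argument "steps" is one flat list of numbers, 7 for each row, row after row: the shift along the tool's x, y, z in mm, then the turn, a rotation vector about the tool's x, y, z in rad, then the opening, from 0 (shut) to 1 (fully open). A call has 1 to 8 rows; each row is the pose to reach, as a shift and turn from the pose commanded when the call began, along the tool's axes at that moment; what a row does not reach only later rows make up. A row lasts 1/12 s, in which the tool goes at most 41.7 mm and 7.16 degrees, less where a joint would pass 70% of its speed; a pose out of reach is approached as far as the arm can. A call with a gripper value outside its range is refused whole. The fingers move at their own pace and stop on an object; the grip force is fixed at half the most. Time passes only in rows, so rows that repeat a pose let the fingers close. It gives the time, the measured TCP pose, the force, the opening and the grip force at its end, in the units of the state.
- readout.sense(): the state, without advancing time (a new reading comes with each control period).
- vision.read_camera(name): name is "scene" or "side" or "wrist"; returns a dict with "image" (420x560x3 uint8, red, green, blue), "intrinsics" (3x3 intrinsics, pixels), "dist_coeffs" ([k1, k2, p1, p2, k3] as OpenCV has them; the pictures are not rectified), "R" (3x3) and "t" (3): a world point X has camera coordinates R X + t; the wrist camera has in their place "mount" (4x4, takes a point from camera to tool coordinates, whose origin is the TCP and whose axes are the flange's). Camera axes: x right, y down, z forward; pixel columns grow to the right and rows downward; lengths in mm; the calibration is good to about 2 mm. A picture is of the moment at which its call begins: read the wrist's pose just before it. There is no depth.
- sign_off(): hands the job in; it is judged then, once.
The state is a dict: "time_s": time; "joint_pos": joint angles; "joint_velocities": joint speeds; "tau": joint torques, N m; "tcp_pos": TCP position; "tool_rot": TCP orientation; "force": force on the tool from outside, world axes, zero at the start; "torque": the same for the moment, N m; "gripper_width": opening from 0.0 (shut) to 1.0 (fully open); "finger_force": force on a finger pad.
Only numpy, scipy, OpenCV 4.12 (cv2) and the standard library are available. Lean on these libraries where they do the work, as an engineer would, in place of code of your own. Each camera call takes 0.05 s, during which the arm holds its last target. There are 200 camera calls.

TASK

Take the stack of finds boxes on the foam pad apart and put each box back in the white drawer, into the unit tray whose floor has the colour of that box's lid, lying flat on the tray's floor inside its lip. The finds are fragile: set each box down gently, never drop it or tip it up, and leave the loupe and the little jar where they stand.

Things in the scene. Friction and masses are not known exactly. Their poses are not given: they have to be found in the camera images.
- box_yellow: Long closed rectangular finds box, pale grey with a yellow lid (pale window with dark finds in its middle): 180 mm long (its y axis), 66 mm wide (its x axis), 36 mm high, flat top, upright sides, about 240 g. Origin at the centre of its underside, z up. Grip it across the 66 mm width. At the start it lies at the bottom of the stack, on a flat dark grey foam pad 6 mm thick, and carries the green and the blue box side by side.
- box_green: Medium closed rectangular finds box, pale grey with a green lid (pale window with dark finds in its middle): 68 mm long (its y axis), 56 mm wide (its x axis), 36 mm high, flat top, upright sides, about 120 g. Origin at the centre of its underside, z up. Grip it across the 56 mm width. At the start it stands on one end of the yellow box (which end varies) and carries the red box.
- box_blue: Medium closed rectangular finds box, pale grey with a blue lid (pale window with dark finds in its middle): 68 mm long (its y axis), 56 mm wide (its x axis), 36 mm high, flat top, upright sides, about 120 g. Origin at the centre of its underside, z up. Grip it across the 56 mm width. At the start it stands on the other end of the yellow box, about 22 mm from the green box, nothing on it.
- box_red: Small closed rectangular finds box, pale grey with a red lid (pale window with dark finds in its middle): 44 mm long (its y axis), 44 mm wide (its x axis), 36 mm high, flat top, upright sides, about 70 g. Origin at the centre of its underside, z up. Grip it across the 44 mm width. At the start it is the top of the stack, on the middle of the green box.
- tray_yellow: Long open card unit tray with a yellow floor and low white lip, fixed in a shallow white drawer tray (rim 20 mm above the bench). Inside 196 mm long (its y axis), 82 mm wide (its x axis): 8 mm of room all round the yellow box. Floor 3 mm and lip top 9 mm above its origin, which is the centre of its underside, z up; lip walls 2 to 3 mm thick.
- tray_green: Medium open card unit tray with a green floor and low white lip, fixed in a shallow white drawer tray (rim 20 mm above the bench). Inside 84 mm long (its y axis), 72 mm wide (its x axis): 8 mm of room all round the green box. Floor 3 mm and lip top 9 mm above its origin, which is the centre of its underside, z up; lip walls 2 to 3 mm thick.
- tray_blue: Medium open card unit tray with a blue floor and low white lip, fixed in a shallow white drawer tray (rim 20 mm above the bench). Inside 84 mm long (its y axis), 72 mm wide (its x axis): 8 mm of room all round the blue box. Floor 3 mm and lip top 9 mm above its origin, which is the centre of its underside, z up; lip walls 2 to 3 mm thick.
- tray_red: Small open card unit tray with a red floor and low white lip, fixed in a shallow white drawer tray (rim 20 mm above the bench). Inside 60 mm long (its y axis), 60 mm wide (its x axis): 8 mm of room all round the red box. Floor 3 mm and lip top 9 mm above its origin, which is the centre of its underside, z up; lip walls 2 to 3 mm thick.
- loupe: Black eyepiece loupe standing upright on the foam pad near the stack, 36 mm diameter, 38 mm high; origin at the centre of its underside. A bystander.
- jar: Small amber glass jar with white cap standing on the foam pad near the stack, 38 mm diameter, 55 mm high; origin at the centre of its underside. A bystander.
Mind the look-alikes: they are no part of the job. There is more than one size of the box_yellow; the job needs the larger.

How it is judged:
By the outcome, as a careful person would: the job done as asked, in the order asked, and still so for the second after the job is handed in, with the robot touching nothing.
It also fails if it takes over 115 s, if anything falls off the work surface, if the arm or the gripper's body presses on something with over 40 N, if the wrist force passes 120 N, or if a joint passes its speed limit or range.

## Working session

There is one attempt and no reset: what is moved stays moved. The work goes in short steps, Python scripts to look and compute and a tool call to move; the robot and the scene stay as the last step left them, time stands still between calls to the robot, and variables do not carry over. Pictures are saved under pics/ and viewed, at most 14 in all, crops included, and the job is handed in when it is done.

Besides the shell and the picture viewer there is one more tool, called by a JSON object that holds its "fn" and its "kwargs", one argument or row to a line. servo_tool: Moves the arm, as the interface text tells. Its arguments: {"type":"object","properties":{"steps":{"type":"array"}},"required":["steps"]}

```bash
mkdir -p pics; ls; cat > h.py <<'E'
import numpy as np, cv2
from plant import readout, vision, sign_off, r
from scipy.spatial.transform import Rotation as Ro
def cam(name):
    s=readout.sense(); c=vision.read_camera(name)
    if name=='wrist':
        T=np.eye(4);T[:3,:3]=Ro.from_rotvec(s['tool_rot']).as_matrix();T[:3,3]=s['tcp_pos']
        M=np.linalg.inv(T@np.array(c['mount'])); c['R']=M[:3,:3]; c['t']=M[:3,3]
    c['R']=np.array(c['R']);c['t']=np.array(c['t']);return c
def save(c,fn,box=None,k=1):
    im=c['image'][:,:,::-1]
    if box: im=im[box[1]:box[3],box[0]:box[2]]
    cv2.imwrite(fn,cv2.resize(im,None,fx=k,fy=k,interpolation=cv2.INTER_CUBIC))
def at(c,uv,z):
    p=cv2.undistortPoints(np.array(uv,float).reshape(-1,1,2),np.array(c['intrinsics'],float),np.array(c['dist_coeffs'],float)).reshape(-1,2)
    o=-c['R'].T@c['t']; d=np.c_[p,np.ones(len(p))]@c['R']
    return o+d*((np.broadcast_to(z,len(p))-o[2])/d[:,2])[:,None]
def px(c,X):
    return cv2.projectPoints(np.array(X,float).reshape(-1,3),cv2.Rodrigues(c['R'])[0],c['t'],np.array(c['intrinsics'],float),np.array(c['dist_coeffs'],float))[0].reshape(-1,2)
E
python3 - <<'E'
from h import *
import pickle
for n in('scene','side','wrist'):
    c=cam(n); save(c,f'pics/{n}0.png'); pickle.dump(c,open(n+'0.pkl','wb')); print(n,(-c['R'].T@c['t']).round())
s=readout.sense();print(s['time_s'],s['tool_rot'],s['force'],r.tcp_to_tips)
E
```

```text
pics
scene [1269.  736.  900.]
side [ 221. -642.  782.]
wrist [549.  72. 372.]
0.15 [-2.22094716e+00 -2.22100766e+00  8.93538758e-04] [-0.05870663 -0.06186968 -0.48712986] 11.0
```

View pics/scene0.png

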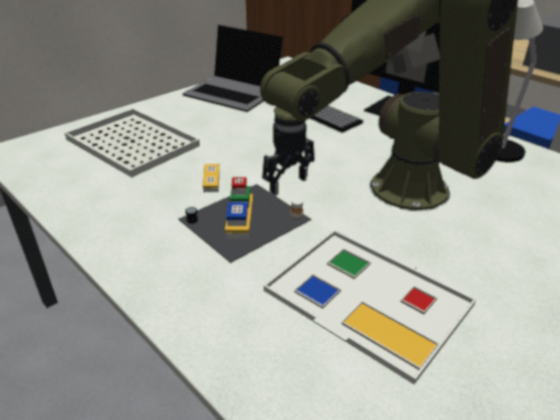

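View pics/side0.png

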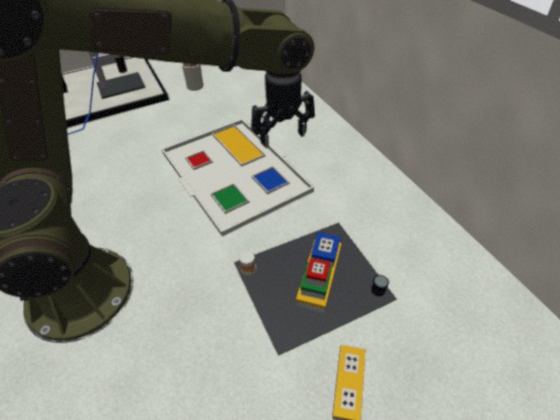

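View pics/wrist0.png

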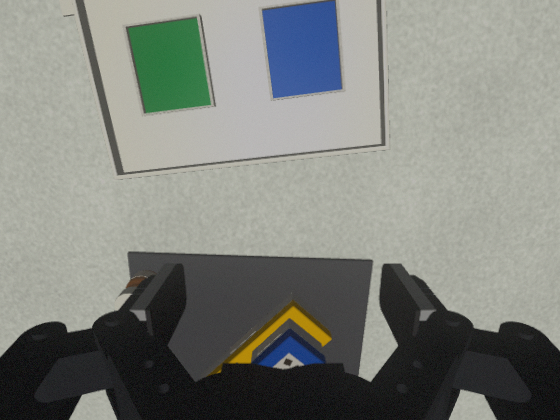

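The scene shows the drawer (centre ~(370,300)), with the pad and stack at ~(240,210). The side view shows the stack at ~(320,270), the loupe at (380,285) and the jar at (247,263). In the wrist view the green tray is at (170,65) and the blue tray at (302,48).
Candidates for box_yellow: the stack's bottom box (side 320,275; scene 240,215) and the loose yellow box (side 350,385; scene 211,177). The description points to the one under the stack, so I'll check that one in close crops.

```bash
python3 - <<'E'
import pickle
from h import *
c=pickle.load(open('side0.pkl','rb')); save(c,'pics/s1.png',(230,220,400,345),4.7)
save(c,'pics/s2.png',(155,115,320,235),4.8)
E
```

```text
(no output)
```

View pics/s1.png

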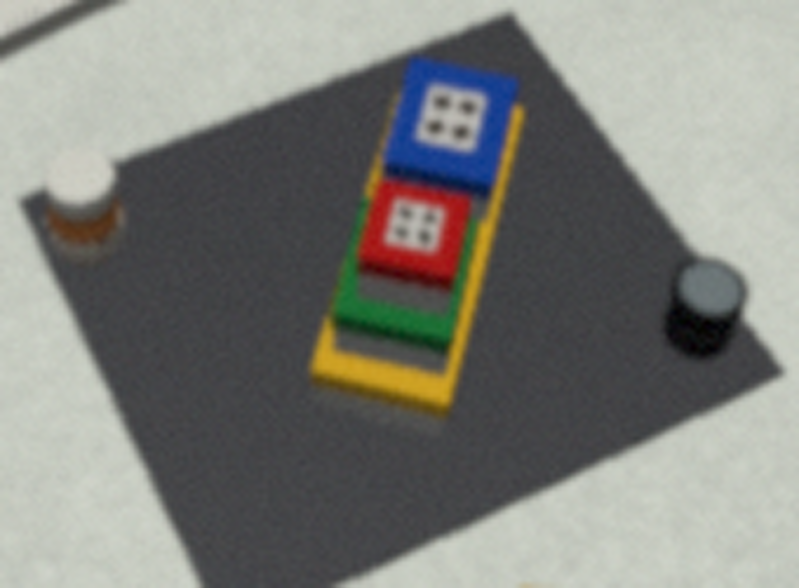

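View pics/s2.png

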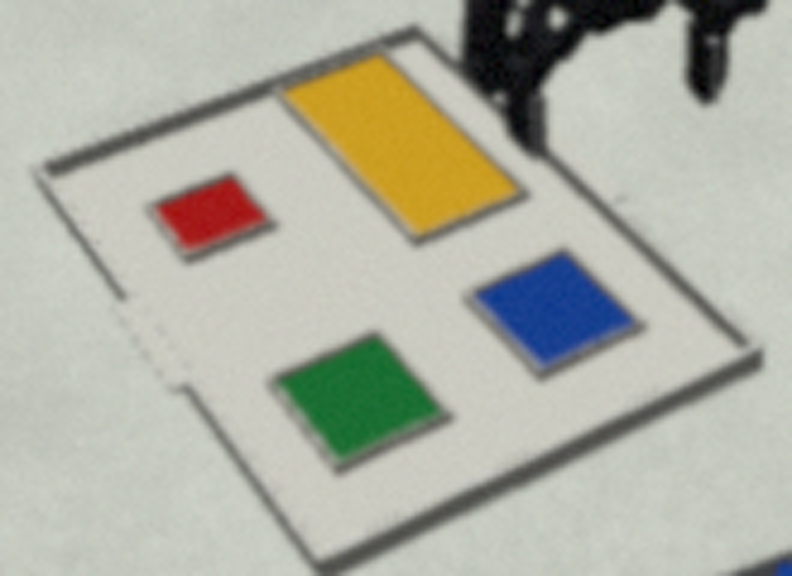

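```bash
cat > m.py <<'E'
import pickle,sys
from h import *
c=pickle.load(open('side0.pkl','rb'))
def q(n,P,k,o,z):
    X=at(c,(np.array(P,float)+.5)/k-.5+np.array(o),z)
    e=np.diff(np.r_[X,X[:1]],axis=0)[:,:2]
    print(n,'ctr',X.mean(0).round(1),'sides',np.linalg.norm(e,axis=1).round(1),'ang',np.degrees(np.arctan2(e[:,1],e[:,0])).round(1))
A=(4.7,(230,220)); B=(4.8,(155,115))
q('red',[(375,180),(475,185),(460,275),(358,265)],*A,114)
q('blue',[(415,57),(520,78),(490,182),(385,165)],*A,78)
q('yel',[(315,370),(447,402),(523,110)],*A,42)
q('tred',[(153,208),(232,177),(270,222),(190,250)],*B,6)
q('tyel',[(285,93),(378,53),(521,192),(417,238)],*B,6)
q('tblue',[(473,295),(562,252),(636,325),(545,367)],*B,6)
q('tgreen',[(275,380),(377,335),(443,413),(340,464)],*B,6)
q('rim',[(420,30),(40,172),(322,568),(758,358)],*B,20)
q('loupe',[(708,282)],*A,44);q('jar',[(80,180)],*A,61)
E
python3 m.py
```

```text
red ctr [ 493.2 -265.8  114. ] sides [45.2 49.  44.4 46.5] ang [ -31.4 -129.7  145.5   50.8]
blue ctr [ 555.7 -199.8   78. ] sides [53.6 67.  50.7 69.9] ang [ -42.6 -135.4  140.8   47.2]
yel ctr [ 510.8 -258.9   42. ] sides [ 62.2 176.4 188.2] ang [ -43.3   45.6 -153.7]
tred ctr [414.3 324.7   6. ] sides [57.8 57.4 55.7 53.5] ang [   6.3  -83.5 -177.8   98.9]
tyel ctr [553.7 339.6   6. ] sides [ 78.3 195.5  80.6 192. ] ang [  10.4  -83.2 -172.1   96.1]
tblue ctr [573.3 135.2   6. ] sides [68.4 83.6 66.2 80.3] ang [   9.1  -83.2 -173.7   98.4]
tgreen ctr [436.7 119.9   6. ] sides [69.8 81.  69.7 83.2] ang [   6.4  -83.7 -171.8   96.4]
rim ctr [489.4 215.   20. ] sides [291.3 411.9 290.2 412.3] ang [-173.8  -83.9    6.1   95.9]
loupe ctr [ 628.3 -319.8   44. ] sides [0.] ang [0.]
jar ctr [ 382.7 -136.3   61. ] sides [0.] ang [0.]
```

```bash
cat >> h.py <<'E'
def go(x,y,z,phi):
    "print tool-frame shift/turn to world TCP goal, phi=angle of tool y (deg)"
    s=readout.sense(); R=Ro.from_rotvec(s['tool_rot']).as_matrix()
    f=np.radians(phi); G=np.array([[-np.sin(f),np.cos(f),0],[np.cos(f),np.sin(f),0],[0,0,-1]]).T
    d=R.T@(np.array([x,y,z])-s['tcp_pos']); w=Ro.from_matrix(R.T@G).as_rotvec()
    print('go',d.round(1),w.round(3),'n>=',max(np.linalg.norm(d)/41.7,np.degrees(np.linalg.norm(w))/7.16).round(1),'t',s['time_s'],'F',s['force'].round(1) if hasattr(s['force'],'round') else s['force'],'w',s['gripper_width'])
E
python3 -c "
from h import *
go(463,-297,250,-43.5)"
```

```text
go [-297.   -86.8   -8.1] [-0.001  0.     0.759] n>= 7.4 t 0.15 F [-0.1 -0.1 -0.5] w 1.0027703115858406
```

{"fn": "servo_tool", "kwargs": {
  "steps": [-297, -87, -8, 0, 0, 0.759, 1, -297, -87, -8, 0, 0, 0.759, 1, -297, -87, -8, 0, 0, 0.759, 1, -297, -87, -8, 0, 0, 0.759, 1, -297, -87, -8, 0, 0, 0.759, 1, -297, -87, -8, 0, 0, 0.759, 1, -297, -87, -8, 0, 0, 0.759, 1, -297, -87, -8, 0, 0, 0.759, 1]
}}

```text
time_s: 0.82
tcp_pos: [461.2, -300.8, 250.1]
tool_rot: [2.889, 1.234, -0.001]
force: [-0.6, -0.4, -0.1]
gripper_width: 1.0
finger_force: 0.0
```

{"fn": "servo_tool", "kwargs": {
  "steps": [0, 0, 0, 0, 0, 0, 1, 0, 0, 0, 0, 0, 0, 1, 0, 0, 0, 0, 0, 0, 1]
}}

```text
time_s: 1.07
tcp_pos: [463.1, -296.4, 250.0]
tool_rot: [-2.886, -1.241, 0.0]
force: [-0.5, 0.4, -0.7]
gripper_width: 1.0
finger_force: 0.0
```

```bash
python3 -c "
from h import *
import pickle
go(463,-297,250,-43.5)
c=cam('wrist');pickle.dump(c,open('w1.pkl','wb'));save(c,'pics/w1.png',None,1.42)"
```

```text
go [-0.6  0.3  0. ] [-0.001 -0.     0.001] n>= 0.0 t 1.0667 F [-0.5  0.4 -0.7] w 0.9997253705010032
```

View pics/w1.png

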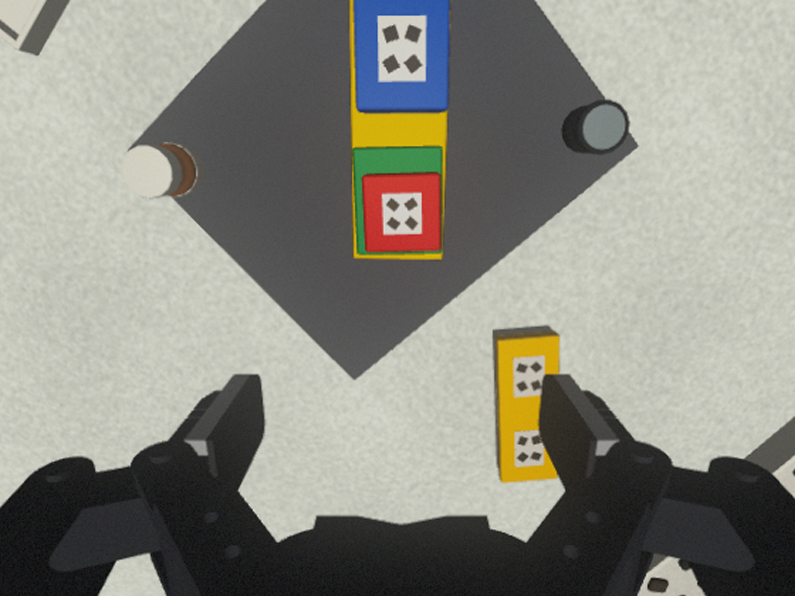

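Wrist view (×1.42): red lid centred at (401,212), green lid edges at x 353–441 and y 147–254, blue window at (402,48), yellow end edge at y 259. The loupe is at (605,127), the jar at (150,170) and the smaller yellow look-alike at (528,405).

```bash
cat > m2.py <<'E'
import m
from m import *
m.c=pickle.load(open('w1.pkl','rb'))
W=(1.42,(0,0))
q('red',[(363,176),(437,174),(441,248),(365,252)],*W,114)
q('redwin',[(382,194),(422,193),(423,234),(383,234)],*W,114)
q('green',[(353,148),(441,146),(442,253),(354,255)],*W,78)
q('bluewin',[(377,15),(426,15),(426,81),(378,81)],*W,78)
q('yelend',[(354,259),(442,259)],*W,42)
go(493,-266,180,-43.5)
E
python3 m2.py | tail -6
```

```text
red ctr [ 490.6 -267.2  114. ] sides [40.6 41.3 43.6 42.5] ang [ -41.9 -129.   139.7   46.9]
redwin ctr [ 490.7 -267.9  114. ] sides [22.2 22.9 22.7 22.3] ang [ -42.  -131.3  136.6   47.4]
green ctr [ 490.6 -263.5   78. ] sides [54.  66.8 57.4 67. ] ang [ -42.2 -131.5  137.9   45.6]
bluewin ctr [ 553.6 -200.8   78. ] sides [28.2 35.4 28.5 35.4] ang [ -43.4 -132.7  136.6   46.8]
yelend ctr [ 460.  -295.9   42. ] sides [64.4 64.4] ang [-43.4 136.6]
go [42.2  0.9 70.1] [-0.    -0.     0.001] n>= 2.0 t 1.1167 F [-0.5  0.3  0.7] w 1.00179724944439
```

{"fn": "servo_tool", "kwargs": {
  "steps": [40.5, 0, 10, 0, 0, -0.017, 1, 40.5, 0, 45, 0, 0, -0.017, 1, 40.5, 0, 80, 0, 0, -0.017, 1, 40.5, 0, 110, 0, 0, -0.017, 1, 40.5, 0, 135, 0, 0, -0.017, 1, 40.5, 0, 152, 0, 0, -0.017, 1, 40.5, 0, 152, 0, 0, -0.017, 1, 40.5, 0, 152, 0, 0, -0.017, 1]
}}

```text
time_s: 1.78
tcp_pos: [491.1, -266.7, 98.3]
tool_rot: [-2.874, -1.267, 0.001]
force: [0.3, 0.3, 0.2]
gripper_width: 1.001
finger_force: 0.0
```

{"fn": "servo_tool", "kwargs": {
  "steps": [0, 0, 0, 0, 0, 0, 0.6, 0, 0, 0, 0, 0, 0, 0.5, 0, 0, 0, 0, 0, 0, 0.3, 0, 0, 0, 0, 0, 0, 0.3, 0, 0, 0, 0, 0, 0, 0.3, 0, 0, 0, 0, 0, 0, 0.3]
}}

```text
time_s: 2.28
tcp_pos: [491.4, -267.9, 99.6]
tool_rot: [2.874, 1.264, 0.002]
force: [-0.1, 0.5, 6.2]
gripper_width: 0.502
finger_force: 61.9
```

{"fn": "servo_tool", "kwargs": {
  "steps": [0, 0, -8, 0, 0, 0, 0.3, 0, 0, -25, 0, 0, 0, 0.3, 0, 0, -50, 0, 0, 0, 0.3, 0, 0, -80, 0, 0, 0, 0.3, 0, 0, -110, 0, 0, 0, 0.3, 0, 0, -130, 0, 0, 0, 0.3, 0, 0, -140, 0, 0, 0, 0.3, 0, 0, -140, 0, 0, 0, 0.3]
}}

```text
time_s: 2.95
tcp_pos: [491.3, -267.9, 240.7]
tool_rot: [2.873, 1.264, 0.003]
force: [-0.6, 0.3, -0.1]
gripper_width: 0.498
finger_force: 61.0
```

```bash
python3 -c "
from h import *
import pickle
go(440,235,240,6.2)
c=pickle.load(open('wrist0.pkl','rb'))
for n,P in (('green',[(128,27),(200,17),(212,104),(144,113)]),('blue',[(263,9),(336,1),(342,88),(273,99)])):
  for z in (4,6,8):
    X=at(c,P,z);e=np.diff(np.r_[X,X[:1]],axis=0);print(n,z,X.mean(0).round(1),np.linalg.norm(e,axis=1).round(1),np.degrees(np.arctan2(e[:,1],e[:,0])).round(1))
"
```

```text
go [ 336.  -377.7   -0.5] [ 0.004  0.001 -0.85 ] n>= 12.1 t 2.95 F [-0.6  0.3 -0.1] w 0.4978367902442641
green 4 [433.4 114.6   4. ] [74.2 84.2 74.5 84.8] [   6.4  -84.8 -173.1   95. ]
green 6 [434.  114.4   6. ] [73.8 83.8 74.  84.3] [   6.4  -84.8 -173.1   95. ]
green 8 [434.6 114.2   8. ] [73.4 83.3 73.6 83.9] [   6.4  -84.8 -173.1   95. ]
blue 4 [570.5 129.5   4. ] [72.6 82.5 73.3 86.3] [   5.8  -83.3 -171.2   96.3]
blue 6 [570.3 129.2   6. ] [72.2 82.1 72.9 85.9] [   5.8  -83.3 -171.2   96.3]
blue 8 [570.2 128.9   8. ] [71.8 81.6 72.5 85.4] [   5.8  -83.3 -171.2   96.3]
```

{"fn": "servo_tool", "kwargs": {
  "steps": [10, -11, 0, 0, 0, -0.03, 0.3, 30, -34, 0, 0, 0, -0.09, 0.3, 56, -63, 0, 0, 0, -0.15, 0.3, 82, -92, 0, 0, 0, -0.21, 0.3, 108, -121, 0, 0, 0, -0.28, 0.3, 134, -150, 0, 0, 0, -0.34, 0.3, 160, -179, 0, 0, 0, -0.4, 0.3, 186, -208, 0, 0, 0, -0.46, 0.3]
}}

```text
time_s: 3.62
tcp_pos: [461.7, 12.3, 236.7]
tool_rot: [-2.507, -1.891, 0.003]
force: [1.9, 0.3, -0.8]
gripper_width: 0.502
finger_force: 60.9
```

```bash
python3 -c "
from h import *
go(440,235,240,6.2)
"
```

```text
go [208.2 -82.   -3.2] [-0.003 -0.    -0.386] n>= 5.4 t 3.6167 F [ 1.9  0.3 -0.8] w 0.5018788024324944
```

{"fn": "servo_tool", "kwargs": {
  "steps": [26, -10, 0, 0, 0, -0.06, 0.3, 60, -24, 0, 0, 0, -0.12, 0.3, 94, -37, 0, 0, 0, -0.18, 0.3, 128, -50, 0, 0, 0, -0.25, 0.3, 160, -63, 0, 0, 0, -0.31, 0.3, 190, -75, 0, 0, 0, -0.36, 0.3, 207, -82, 0, 0, 0, -0.386, 0.3, 207, -82, 0, 0, 0, -0.386, 0.3]
}}

```text
time_s: 4.28
tcp_pos: [440.3, 234.7, 236.3]
tool_rot: [-2.095, -2.339, 0.004]
force: [0.3, -0.3, -1.3]
gripper_width: 0.504
finger_force: 60.9
```

{"fn": "servo_tool", "kwargs": {
  "steps": [0, 0, 0, 0, 0, 0, 0.3, 0, 0, 0, 0, 0, 0, 0.3]
}}

```text
time_s: 4.45
tcp_pos: [441.5, 231.3, 237.2]
tool_rot: [-2.102, -2.333, 0.003]
force: [-0.0, -0.5, -0.6]
gripper_width: 0.5
finger_force: 60.9
```

```bash
python3 -c "
from h import *
import pickle
go(440,235,240,6.2)
c=cam('wrist');pickle.dump(c,open('w2.pkl','wb'));save(c,'pics/w2.png',None,1.42)"
```

```text
go [ 3.9 -1.1 -2.8] [-0.002  0.001 -0.004] n>= 0.1 t 4.45 F [-0.  -0.5 -0.6] w 0.5003009808074262
```

View pics/w2.png

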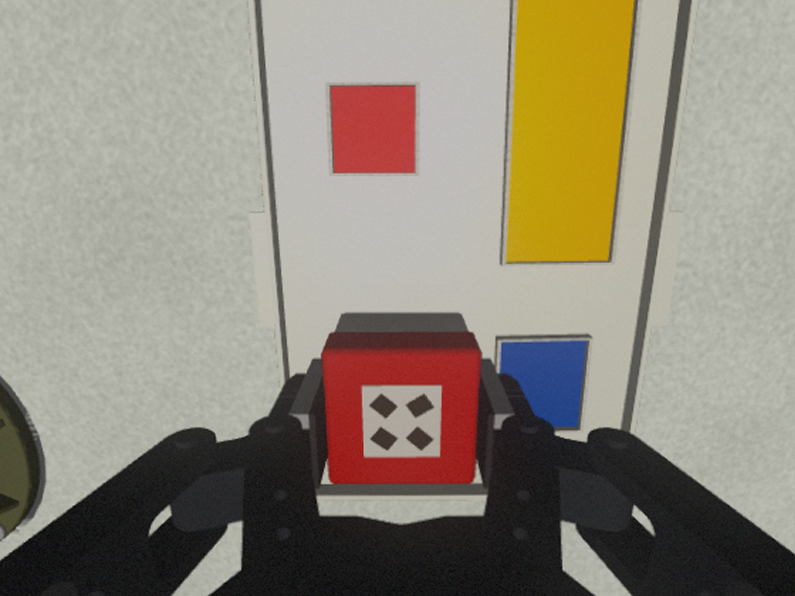

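Red box sits squarely in the jaws. The red tray floor spans (331,86) to (416,173), the yellow tray's near edge runs (506,261)–(610,262), and the blue tray is at (545,385).

```bash
cat > m3.py <<'E'
import m
from m import *
print('----')
m.c=pickle.load(open('w2.pkl','rb'))
W=(1.42,(0,0))
for z in (4,7): q('tred',[(331,86),(416,85),(415,172),(333,173)],*W,z)
q('tyelnear',[(506,261),(610,262)],*W,6)
q('blue',[(502,340),(588,341),(580,429)],*W,6)
zt=readout.sense()['tcp_pos'][2]+16
q('boxwin',[(363,386),(441,386),(441,457),(363,457)],*W,zt)
E
python3 m3.py|sed 1,/----/d
```

```text
tred ctr [411.1 317.9   4. ] sides [60.8 60.6 61.4 60.7] ang [   6.5  -84.2 -173.4   95.2]
tred ctr [411.3 317.8   7. ] sides [60.3 60.1 60.9 60.2] ang [   6.5  -84.2 -173.4   95.2]
tyelnear ctr [564.  235.7   6. ] sides [82.4 82.4] ang [   5.6 -174.4]
blue ctr [582.3 142.4   6. ] sides [ 71.6  83.5 112.5] ang [  5.2 -82.1 137.4]
boxwin ctr [440.9 232.7 253.5] sides [20.9 22.3 22.  22.3] ang [   6.1  -82.5 -173.9   94.6]
```

```bash
python3 -c "
from h import *
go(411.7,318.7,237,6.2); go(411.7,318.7,34,6.2)
"
```

```text
go [ 90.4 -20.9   0.5] [-0.001  0.001 -0.005] n>= 2.2 t 4.5 F [-0.1  0.4 -1.1] w 0.5049002657414341
go [ 90.5 -20.6 203.5] [-0.001  0.001 -0.005] n>= 5.4 t 4.5 F [-0.1  0.4 -1.1] w 0.5049002657414341
```

{"fn": "servo_tool", "kwargs": {
  "steps": [15, -3, 0, 0, 0, -0.005, 0.3, 45, -10, 0, 0, 0, -0.005, 0.3, 75, -17, 15, 0, 0, -0.005, 0.3, 90.5, -20.7, 45, 0, 0, -0.005, 0.3, 90.5, -20.7, 80, 0, 0, -0.005, 0.3, 90.5, -20.7, 115, 0, 0, -0.005, 0.3, 90.5, -20.7, 145, 0, 0, -0.005, 0.3, 90.5, -20.7, 165, 0, 0, -0.005, 0.3]
}}

```text
time_s: 5.17
tcp_pos: [411.3, 317.9, 70.2]
tool_rot: [-2.098, -2.337, 0.005]
force: [-0.6, 0.1, -0.3]
gripper_width: 0.501
finger_force: 61.0
```

{"fn": "servo_tool", "kwargs": {
  "steps": [0, 0, 10, 0, 0, 0, 0.3, 0, 0, 20, 0, 0, 0, 0.3, 0, 0, 28, 0, 0, 0, 0.3, 0, 0, 34, 0, 0, 0, 0.3, 0, 0, 38, 0, 0, 0, 0.3, 0, 0, 38, 0, 0, 0, 0.3, 0, 0, 38, 0, 0, 0, 0.3]
}}

```text
time_s: 5.75
tcp_pos: [412.3, 319.7, 35.7]
tool_rot: [2.097, 2.339, 0.001]
force: [0.8, -0.2, -0.5]
gripper_width: 0.507
finger_force: 61.0
```

{"fn": "servo_tool", "kwargs": {
  "steps": [0, 0, 1, 0, 0, 0, 0.3, 0, 0, 2, 0, 0, 0, 0.3, 0, 0, 3, 0, 0, 0, 0.3, 0, 0, 4, 0, 0, 0, 0.3, 0, 0, 5, 0, 0, 0, 0.3, 0, 0, 5, 0, 0, 0, 0.3]
}}

```text
time_s: 6.25
tcp_pos: [412.0, 319.5, 30.1]
tool_rot: [-2.097, -2.339, 0.0]
force: [-1.1, -0.3, -1.4]
gripper_width: 0.505
finger_force: 61.0
```

{"fn": "servo_tool", "kwargs": {
  "steps": [0, 0, 0.7, 0, 0, 0, 0.3, 0, 0, 1.4, 0, 0, 0, 0.3, 0, 0, 2, 0, 0, 0, 0.3, 0, 0, 2, 0, 0, 0, 0.3]
}}

```text
time_s: 6.58
tcp_pos: [412.1, 319.6, 28.6]
tool_rot: [2.097, 2.339, 0.0]
force: [-2.8, -1.2, 4.8]
gripper_width: 0.504
finger_force: 61.5
```

{"fn": "servo_tool", "kwargs": {
  "steps": [0, 0, 0.3, 0, 0, 0, 0.3, 0, 0, 0.3, 0, 0, 0, 0.6, 0, 0, 0.3, 0, 0, 0, 0.72, 0, 0, 0.3, 0, 0, 0, 0.72, 0, 0, -10, 0, 0, 0, 0.72, 0, 0, -30, 0, 0, 0, 0.72, 0, 0, -65, 0, 0, 0, 1, 0, 0, -105, 0, 0, 0, 1]
}}

```text
time_s: 7.25
tcp_pos: [411.3, 319.0, 133.9]
tool_rot: [-2.097, -2.339, 0.005]
force: [1.0, 1.4, 0.1]
gripper_width: 0.967
finger_force: 0.0
```

{"fn": "servo_tool", "kwargs": {
  "steps": [-10, 0, -120, 0, 0, 0, 1, -50, 0, -150, 0, 0, 0, 1, -90, 0, -165, 0, 0, 0, 1, -90, 0, -165, 0, 0, 0, 1, -90, 0, -165, 0, 0, 0, 1]
}}

```text
time_s: 7.67
tcp_pos: [421.9, 228.5, 302.4]
tool_rot: [2.096, 2.338, 0.006]
force: [-0.3, -0.5, 0.9]
gripper_width: 1.0
finger_force: 0.0
```

```bash
python3 -c "
from h import *
import pickle
c=cam('wrist');pickle.dump(c,open('w3.pkl','wb'));save(c,'pics/w3.png',None,1.42)
go(553.6,-200.8,240,-43.3)"
```

```text
go [-439.6   83.4   65.4] [ 0.007 -0.005  0.863] n>= 10.8 t 7.7167 F [ 0.6 -0.5  4.1] w 1.0031371242804525
```

View pics/w3.png

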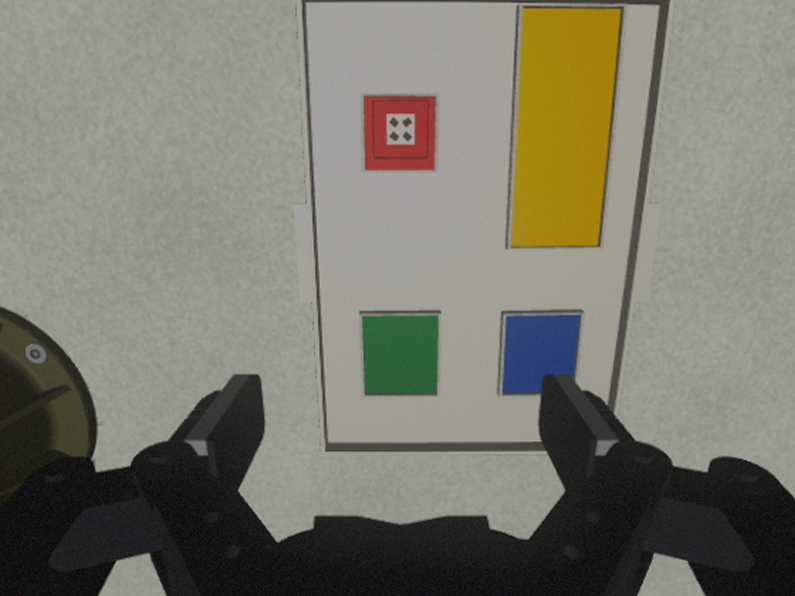

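Red box lies inside its tray. The yellow tray floor corners are (523,8), (621,9), (600,246), (511,245); green (363,315)–(437,394); blue (504,315)–(575,394).

```bash
cat > m4.py <<'E'
import m
from m import *
print('----')
m.c=pickle.load(open('w3.pkl','rb'))
W=(1.42,(0,0))
q('tred',[(364,97),(436,97),(435,169),(366,170)],*W,6)
q('tyel',[(523,8),(621,9),(600,246),(511,246)],*W,6)
q('tgreen',[(363,314),(438,314),(437,394),(365,394)],*W,6)
q('tblue',[(505,315),(580,315),(574,394),(503,394)],*W,6)
q('redwin',[(387,114),(415,114),(415,144),(387,144)],*W,42)
E
python3 m4.py|sed 1,/----/d
```

```text
tred ctr [411.8 317.5   6. ] sides [60.8 59.1 60.5 60. ] ang [   6.3  -83.5 -172.9   96.8]
tyel ctr [552.3 333.3   6. ] sides [ 80.5 196.3  82.7 195.9] ang [   6.7  -82.5 -173.6   96.9]
tgreen ctr [434.8 112.6   6. ] sides [71.6 85.2 72.6 85.2] ang [   6.2  -83.1 -173.8   96.3]
tblue ctr [571.9 126.8   6. ] sides [72.6 84.8 72.5 84.5] ang [   6.2  -81.5 -174.1   98.6]
redwin ctr [412.1 319.6  42. ] sides [21.8 22.5 22.2 22.4] ang [   6.3  -83.3 -173.7   95.8]
```

{"fn": "servo_tool", "kwargs": {
  "steps": [-439, 83, 65, 0, 0, 0.863, 1, -439, 83, 65, 0, 0, 0.863, 1, -439, 83, 65, 0, 0, 0.863, 1, -439, 83, 65, 0, 0, 0.863, 1, -439, 83, 65, 0, 0, 0.863, 1, -439, 83, 65, 0, 0, 0.863, 1, -439, 83, 65, 0, 0, 0.863, 1, -439, 83, 65, 0, 0, 0.863, 1]
}}

```text
time_s: 8.38
tcp_pos: [518.1, -87.5, 250.8]
tool_rot: [2.888, 1.236, 0.001]
force: [1.6, 0.2, 0.1]
gripper_width: 0.999
finger_force: 0.0
```

```bash
python3 -c "
from h import *
go(553.6,-200.8,240,-43.3)"
```

```text
go [-57.5 103.9  10.8] [ 0.001 -0.    -0.006] n>= 2.9 t 8.3833 F [1.6 0.2 0.1] w 0.9987715886667652
```

{"fn": "servo_tool", "kwargs": {
  "steps": [-57.5, 104, 11, 0, 0, -0.006, 1, -57.5, 104, 11, 0, 0, -0.006, 1, -57.5, 104, 11, 0, 0, -0.006, 1, -57.5, 104, 11, 0, 0, -0.006, 1, -57.5, 104, 11, 0, 0, -0.006, 1]
}}

```text
time_s: 8.8
tcp_pos: [554.2, -199.9, 238.9]
tool_rot: [-2.88, -1.252, 0.001]
force: [0.2, -0.0, -0.5]
gripper_width: 1.0
finger_force: 0.0
```

```bash
python3 -c "
from h import *
go(553.6,-200.8,63,-43.3)"
```

```text
go [ -1.1   0.4 175.9] [-0.001  0.     0.005] n>= 4.2 t 8.8 F [ 0.2 -0.  -0.5] w 1.0001355521777124
```

{"fn": "servo_tool", "kwargs": {
  "steps": [-1, 0, 20, 0, 0, 0.005, 1, -1, 0, 55, 0, 0, 0.005, 1, -1, 0, 95, 0, 0, 0.005, 1, -1, 0, 130, 0, 0, 0.005, 1, -1, 0, 158, 0, 0, 0.005, 1, -1, 0, 172, 0, 0, 0.005, 1, -1, 0, 176, 0, 0, 0.005, 1, -1, 0, 176, 0, 0, 0.005, 1]
}}

```text
time_s: 9.47
tcp_pos: [553.7, -198.2, 63.3]
tool_rot: [-2.881, -1.25, 0.001]
force: [0.0, 0.4, -0.1]
gripper_width: 1.001
finger_force: 0.0
```

{"fn": "servo_tool", "kwargs": {
  "steps": [0, 0, 0, 0, 0, 0, 0.75, 0, 0, 0, 0, 0, 0, 0.65, 0, 0, 0, 0, 0, 0, 0.4, 0, 0, 0, 0, 0, 0, 0.4, 0, 0, 0, 0, 0, 0, 0.4, 0, 0, 0, 0, 0, 0, 0.4]
}}

```text
time_s: 9.97
tcp_pos: [554.6, -199.4, 65.2]
tool_rot: [2.881, 1.248, 0.003]
force: [-1.4, 0.7, 7.5]
gripper_width: 0.644
finger_force: 64.0
```

{"fn": "servo_tool", "kwargs": {
  "steps": [0, 0, -5, 0, 0, 0, 0.4, 0, 0, -15, 0, 0, 0, 0.4, 0, 0, -35, 0, 0, 0, 0.4, 0, 0, -60, 0, 0, 0, 0.4, 0, 0, -85, 0, 0, 0, 0.4, 0, 0, -102, 0, 0, 0, 0.4, 0, 0, -110, 0, 0, 0, 0.4, 0, 0, -110, 0, 0, 0, 0.4]
}}

```text
time_s: 10.63
tcp_pos: [554.4, -199.6, 175.8]
tool_rot: [2.88, 1.248, 0.004]
force: [-0.6, -0.8, -1.4]
gripper_width: 0.643
finger_force: 63.5
```

```bash
python3 -c "
from h import *
go(571.3,128,180,6.4)"
```

```text
go [ 250.5 -211.7   -4.6] [ 0.004  0.    -0.865] n>= 7.9 t 10.6333 F [-0.6 -0.8 -1.4] w 0.6430284825641975
```

{"fn": "servo_tool", "kwargs": {
  "steps": [8, -7, 0, 0, 0, -0.03, 0.4, 25, -21, 0, 0, 0, -0.09, 0.4, 48, -41, 0, 0, 0, -0.17, 0.4, 73, -62, 0, 0, 0, -0.25, 0.4, 98, -83, 0, 0, 0, -0.34, 0.4, 123, -104, 0, 0, 0, -0.42, 0.4, 148, -125, 0, 0, 0, -0.51, 0.4, 173, -146, 0, 0, 0, -0.59, 0.4]
}}

```text
time_s: 11.3
tcp_pos: [564.6, 29.0, 171.8]
tool_rot: [-2.387, -2.04, 0.003]
force: [0.3, -0.5, -0.6]
gripper_width: 0.644
finger_force: 63.5
```

```bash
python3 -c "
from h import *
go(571.3,128,180,6.4)"
```

```text
go [98.8 -8.9 -8.2] [-0.003 -0.    -0.268] n>= 2.4 t 11.3 F [ 0.3 -0.5 -0.6] w 0.6435961298816657
```

{"fn": "servo_tool", "kwargs": {
  "steps": [25, -2, -3, 0, 0, -0.08, 0.4, 52, -5, -6, 0, 0, -0.16, 0.4, 78, -7, -8, 0, 0, -0.22, 0.4, 95, -8, -8, 0, 0, -0.26, 0.4, 99, -9, -8, 0, 0, -0.268, 0.4, 99, -9, -8, 0, 0, -0.268, 0.4, 99, -9, -8, 0, 0, -0.268, 0.4]
}}

```text
time_s: 11.88
tcp_pos: [572.2, 125.7, 180.3]
tool_rot: [-2.101, -2.334, 0.002]
force: [0.9, -0.5, -1.2]
gripper_width: 0.642
finger_force: 63.5
```

```bash
python3 -c "
from h import *
go(571.3,128,35,6.4)"
```

```text
go [  2.5  -0.4 145.3] [-0.002  0.    -0.007] n>= 3.5 t 11.8833 F [ 0.9 -0.5 -1.2] w 0.6415432261865475
```

{"fn": "servo_tool", "kwargs": {
  "steps": [2.5, 0, 10, 0, 0, -0.007, 0.4, 2.5, 0, 30, 0, 0, -0.007, 0.4, 2.5, 0, 60, 0, 0, -0.007, 0.4, 2.5, 0, 90, 0, 0, -0.007, 0.4, 2.5, 0, 115, 0, 0, -0.007, 0.4, 2.5, 0, 132, 0, 0, -0.007, 0.4, 2.5, 0, 142, 0, 0, -0.007, 0.4, 2.5, 0, 145, 0, 0, -0.007, 0.4]
}}

```text
time_s: 12.55
tcp_pos: [571.6, 127.6, 34.1]
tool_rot: [-2.094, -2.34, 0.004]
force: [0.6, 0.1, -0.6]
gripper_width: 0.64
finger_force: 63.5
```

{"fn": "servo_tool", "kwargs": {
  "steps": [0, 0, 0.7, 0, 0, 0, 0.4, 0, 0, 1.4, 0, 0, 0, 0.4, 0, 0, 2.1, 0, 0, 0, 0.4, 0, 0, 2.8, 0, 0, 0, 0.4, 0, 0, 3.5, 0, 0, 0, 0.4, 0, 0, 3.5, 0, 0, 0, 0.4, 0, 0, 3.5, 0, 0, 0, 0.4]
}}

```text
time_s: 13.13
tcp_pos: [572.6, 128.4, 33.0]
tool_rot: [2.094, 2.342, 0.0]
force: [-0.9, -0.2, -0.5]
gripper_width: 0.644
finger_force: 63.5
```

{"fn": "servo_tool", "kwargs": {
  "steps": [0, 0, 0.7, 0, 0, 0, 0.4, 0, 0, 1.4, 0, 0, 0, 0.4, 0, 0, 2.1, 0, 0, 0, 0.4, 0, 0, 2.1, 0, 0, 0, 0.4]
}}

```text
time_s: 13.47
tcp_pos: [572.4, 128.4, 30.5]
tool_rot: [-2.094, -2.342, 0.0]
force: [-0.2, 0.7, -1.6]
gripper_width: 0.643
finger_force: 63.5
```

{"fn": "servo_tool", "kwargs": {
  "steps": [0, 0, 0.7, 0, 0, 0, 0.4, 0, 0, 1.4, 0, 0, 0, 0.4, 0, 0, 1.4, 0, 0, 0, 0.4]
}}

```text
time_s: 13.72
tcp_pos: [572.8, 128.4, 30.3]
tool_rot: [2.093, 2.342, 0.001]
force: [-6.1, -1.3, 10.9]
gripper_width: 0.643
finger_force: 64.8
```

Contact. Release and rise.

{"fn": "servo_tool", "kwargs": {
  "steps": [0, 0, 0, 0, 0, 0, 0.7, 0, 0, 0, 0, 0, 0, 0.84, 0, 0, 0, 0, 0, 0, 0.84, 0, 0, -8, 0, 0, 0, 0.84, 0, 0, -25, 0, 0, 0, 0.84, 0, 0, -60, 0, 0, 0, 1, 0, 0, -100, 0, 0, 0, 1, 0, 0, -140, 0, 0, 0, 1]
}}

```text
time_s: 14.38
tcp_pos: [572.1, 128.3, 171.2]
tool_rot: [-2.093, -2.342, 0.001]
force: [0.0, -0.0, 0.1]
gripper_width: 1.0
finger_force: 0.0
```

```bash
python3 -c "
from h import *
go(490.6,-263.5,200,-42.9)"
```

```text
go [-380.3 -124.8  -28.7] [-0.001  0.     0.861] n>= 9.6 t 14.3833 F [ 0.  -0.   0.1] w 0.999834396062563
```

{"fn": "servo_tool", "kwargs": {
  "steps": [-416, -118, -70, 0, 0, 0.861, 1, -416, -118, -70, 0, 0, 0.861, 1, -416, -118, -70, 0, 0, 0.861, 1, -416, -118, -70, 0, 0, 0.861, 1, -416, -118, -70, 0, 0, 0.861, 1, -416, -118, -70, 0, 0, 0.861, 1, -416, -118, -70, 0, 0, 0.861, 1, -416, -118, -70, 0, 0, 0.861, 1]
}}

```text
time_s: 15.05
tcp_pos: [517.9, -198.1, 223.7]
tool_rot: [2.884, 1.244, 0.001]
force: [1.3, -0.7, 0.1]
gripper_width: 1.0
finger_force: 0.0
```

```bash
python3 -c "
from h import *
go(455,-305,245,-43.3)"
```

```text
go [-120.9   27.7  -21.3] [ 0.001 -0.    -0.001] n>= 3.0 t 15.05 F [ 1.3 -0.7  0.1] w 0.9998912207665586
```

{"fn": "servo_tool", "kwargs": {
  "steps": [-121, 27, -21, 0, 0, 0, 1, -121, 27, -21, 0, 0, 0, 1, -121, 27, -21, 0, 0, 0, 1, -121, 27, -21, 0, 0, 0, 1, -121, 27, -21, 0, 0, 0, 1, -121, 27, -21, 0, 0, 0, 1]
}}

```text
time_s: 15.55
tcp_pos: [456.1, -303.0, 243.8]
tool_rot: [-2.88, -1.254, -0.0]
force: [-0.2, -0.1, 0.1]
gripper_width: 0.997
finger_force: 0.0
```

```bash
python3 -c "
from h import *
import pickle
c=cam('wrist');pickle.dump(c,open('w4.pkl','wb'));save(c,'pics/w4.png',None,1.42)
go(490.6,-263.5,63,-42.9)"
```

```text
go [ 51.8  -1.4 180.6] [-0. -0.  0.] n>= 4.5 t 15.6 F [-0.4  0.3 -0.3] w 1.0015789664925792
```

View pics/w4.png

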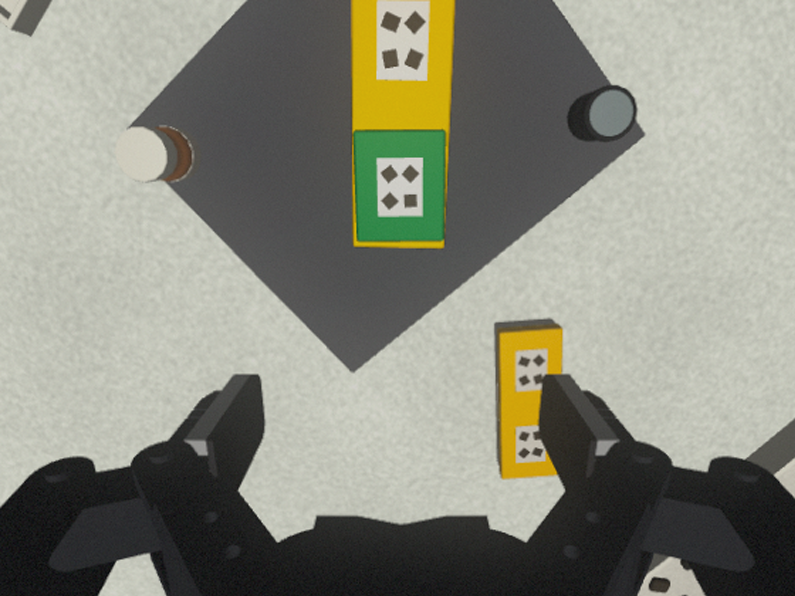

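The green lid spans (355,130) to (444,241). The yellow box's end edge is at y 247, x 353–443, and its right edge runs to (455,0). The loupe and jar are unmoved.

```bash
cat > m5.py <<'E'
import m
from m import *
print('----')
m.c=pickle.load(open('w4.pkl','rb'))
W=(1.42,(0,0))
q('green',[(355,130),(446,130),(443,241),(356,240)],*W,78)
q('greenwin',[(377,158),(423,158),(422,216),(377,216)],*W,78)
q('yelend',[(353,247),(443,247),(456,0),(351,0)],*W,42)
p=at(m.c,(np.array([(353,247),(443,247)])+.5)/1.42-.5,42).mean(0);print(p)
go(490.6,-263.5,63,-42.9)
E
python3 m5.py|sed 1,/----/d
```

```text
green ctr [ 491.2 -263.8   78. ] sides [54.2 66.9 55.1 66.2] ang [ -42.9 -133.1  136.4   46.2]
greenwin ctr [ 490.9 -263.9   78. ] sides [27.8 35.  28.1 35. ] ang [ -42.9 -133.2  137.1   46.3]
yelend ctr [ 514.8 -238.9   42. ] sides [ 64.2 157.3  65.8 157.3] ang [ -42.9   45.5  137.1 -133.9]
[ 459.91810678 -295.21968788   42.        ]
go [ 51.8  -1.4 180.6] [-0. -0.  0.] n>= 4.5 t 15.6 F [-0.4  0.3 -0.3] w 1.0015789664925792
```

{"fn": "servo_tool", "kwargs": {
  "steps": [25, -1, 10, 0, 0, 0, 1, 52, -1, 35, 0, 0, 0, 1, 52, -1, 75, 0, 0, 0, 1, 52, -1, 115, 0, 0, 0, 1, 52, -1, 150, 0, 0, 0, 1, 52, -1, 172, 0, 0, 0, 1, 52, -1, 181, 0, 0, 0, 1, 52, -1, 181, 0, 0, 0, 1]
}}

```text
time_s: 16.27
tcp_pos: [490.5, -263.0, 60.8]
tool_rot: [-2.876, -1.256, 0.003]
force: [0.3, -0.3, 0.7]
gripper_width: 1.001
finger_force: 0.0
```

{"fn": "servo_tool", "kwargs": {
  "steps": [0, 0, 0, 0, 0, 0, 1, 0, 0, 0, 0, 0, 0, 0.75, 0, 0, 0, 0, 0, 0, 0.65, 0, 0, 0, 0, 0, 0, 0.4, 0, 0, 0, 0, 0, 0, 0.4, 0, 0, 0, 0, 0, 0, 0.4, 0, 0, 0, 0, 0, 0, 0.4]
}}

```text
time_s: 16.85
tcp_pos: [491.5, -264.8, 64.3]
tool_rot: [2.878, 1.254, 0.003]
force: [-0.7, 1.1, 6.8]
gripper_width: 0.641
finger_force: 64.0
```

{"fn": "servo_tool", "kwargs": {
  "steps": [0, 0, -5, 0, 0, 0, 0.4, 0, 0, -15, 0, 0, 0, 0.4, 0, 0, -35, 0, 0, 0, 0.4, 0, 0, -60, 0, 0, 0, 0.4, 0, 0, -85, 0, 0, 0, 0.4, 0, 0, -102, 0, 0, 0, 0.4, 0, 0, -110, 0, 0, 0, 0.4, 0, 0, -110, 0, 0, 0, 0.4]
}}

```text
time_s: 17.52
tcp_pos: [491.3, -264.8, 174.9]
tool_rot: [2.877, 1.254, 0.003]
force: [-0.2, 0.3, -2.3]
gripper_width: 0.642
finger_force: 63.6
```

```bash
python3 -c "
from h import *
go(434.8,113.2,180,6.3)"
```

```text
go [ 238.4 -298.7   -6. ] [ 0.004  0.001 -0.859] n>= 9.2 t 17.5167 F [-0.2  0.3 -2.3] w 0.6418392052578389
```

{"fn": "servo_tool", "kwargs": {
  "steps": [7, -9, -1, 0, 0, -0.03, 0.4, 22, -28, -2, 0, 0, -0.08, 0.4, 42, -53, -3, 0, 0, -0.15, 0.4, 63, -79, -4, 0, 0, -0.23, 0.4, 84, -105, -5, 0, 0, -0.3, 0.4, 105, -131, -6, 0, 0, -0.38, 0.4, 126, -158, -6, 0, 0, -0.46, 0.4, 147, -184, -6, 0, 0, -0.53, 0.4]
}}

```text
time_s: 18.18
tcp_pos: [454.6, -29.4, 177.4]
tool_rot: [-2.444, -1.971, 0.002]
force: [0.6, 0.5, -0.9]
gripper_width: 0.645
finger_force: 63.6
```

```bash
python3 -c "
from h import *
go(434.8,113.2,180,6.3)"
```

```text
go [135.2 -49.5  -2.5] [-0.002 -0.    -0.323] n>= 3.5 t 18.1833 F [ 0.6  0.5 -0.9] w 0.644689280289745
```

{"fn": "servo_tool", "kwargs": {
  "steps": [28, -10, -1, 0, 0, -0.08, 0.4, 57, -21, -2, 0, 0, -0.15, 0.4, 85, -31, -2, 0, 0, -0.21, 0.4, 110, -40, -2, 0, 0, -0.27, 0.4, 127, -46, -2, 0, 0, -0.31, 0.4, 134, -49, -2, 0, 0, -0.323, 0.4, 134, -49, -2, 0, 0, -0.323, 0.4, 134, -49, -2, 0, 0, -0.323, 0.4]
}}

```text
time_s: 18.85
tcp_pos: [436.9, 109.7, 179.9]
tool_rot: [-2.102, -2.333, 0.002]
force: [-0.5, -0.3, -1.4]
gripper_width: 0.643
finger_force: 63.6
```

```bash
python3 -c "
from h import *
go(434.8,113.2,35,6.3)"
```

```text
go [  3.7  -1.6 144.9] [-0.001  0.    -0.006] n>= 3.5 t 18.85 F [-0.5 -0.3 -1.4] w 0.6426983211331563
```

{"fn": "servo_tool", "kwargs": {
  "steps": [3.7, -1.6, 10, 0, 0, -0.006, 0.4, 3.7, -1.6, 30, 0, 0, -0.006, 0.4, 3.7, -1.6, 60, 0, 0, -0.006, 0.4, 3.7, -1.6, 90, 0, 0, -0.006, 0.4, 3.7, -1.6, 115, 0, 0, -0.006, 0.4, 3.7, -1.6, 132, 0, 0, -0.006, 0.4, 3.7, -1.6, 142, 0, 0, -0.006, 0.4, 3.7, -1.6, 145, 0, 0, -0.006, 0.4]
}}

```text
time_s: 19.52
tcp_pos: [434.5, 112.7, 33.7]
tool_rot: [-2.096, -2.338, 0.004]
force: [-0.1, 0.2, -1.3]
gripper_width: 0.645
finger_force: 63.6
```

{"fn": "servo_tool", "kwargs": {
  "steps": [0, 0, 0.7, 0, 0, 0, 0.4, 0, 0, 1.4, 0, 0, 0, 0.4, 0, 0, 2.1, 0, 0, 0, 0.4, 0, 0, 2.8, 0, 0, 0, 0.4, 0, 0, 3.2, 0, 0, 0, 0.4, 0, 0, 3.2, 0, 0, 0, 0.4]
}}

```text
time_s: 20.02
tcp_pos: [435.5, 113.5, 32.7]
tool_rot: [2.096, 2.34, 0.001]
force: [-0.2, -0.6, -2.0]
gripper_width: 0.637
finger_force: 63.6
```

{"fn": "servo_tool", "kwargs": {
  "steps": [0, 0, 0.7, 0, 0, 0, 0.4, 0, 0, 1.4, 0, 0, 0, 0.4, 0, 0, 2.1, 0, 0, 0, 0.4, 0, 0, 2.1, 0, 0, 0, 0.4]
}}

```text
time_s: 20.35
tcp_pos: [435.3, 113.5, 30.1]
tool_rot: [-2.096, -2.34, 0.0]
force: [-0.8, -0.2, -1.0]
gripper_width: 0.643
finger_force: 63.6
```

{"fn": "servo_tool", "kwargs": {
  "steps": [0, 0, 0.6, 0, 0, 0, 0.4, 0, 0, 1.0, 0, 0, 0, 0.4, 0, 0, 1.0, 0, 0, 0, 0.4]
}}

```text
time_s: 20.6
tcp_pos: [435.4, 113.5, 29.4]
tool_rot: [2.096, 2.34, 0.0]
force: [-1.3, -0.6, 1.4]
gripper_width: 0.641
finger_force: 63.8
```

Just touching; half a millimetre more, release, rise.

{"fn": "servo_tool", "kwargs": {
  "steps": [0, 0, 0.5, 0, 0, 0, 0.4, 0, 0, 0.5, 0, 0, 0, 0.7, 0, 0, 0.5, 0, 0, 0, 0.84, 0, 0, 0.5, 0, 0, 0, 0.84, 0, 0, -8, 0, 0, 0, 0.84, 0, 0, -25, 0, 0, 0, 0.84, 0, 0, -60, 0, 0, 0, 1, 0, 0, -100, 0, 0, 0, 1]
}}

```text
time_s: 21.27
tcp_pos: [434.3, 113.3, 129.8]
tool_rot: [-2.095, -2.339, 0.004]
force: [1.0, 0.9, -0.2]
gripper_width: 0.999
finger_force: 0.0
```

```bash
python3 -c "
from h import *
go(521.8,-230.5,190,-43.2)"
```

```text
go [-351.3   49.   -60.3] [-0.003  0.002  0.864] n>= 8.6 t 21.2667 F [ 1.   0.9 -0.2] w 0.9988808743029008
```

{"fn": "servo_tool", "kwargs": {
  "steps": [-351, 49, -60, 0, 0, 0.864, 1, -351, 49, -60, 0, 0, 0.864, 1, -351, 49, -60, 0, 0, 0.864, 1, -351, 49, -60, 0, 0, 0.864, 1, -351, 49, -60, 0, 0, 0.864, 1, -351, 49, -60, 0, 0, 0.864, 1, -351, 49, -60, 0, 0, 0.864, 1, -351, 49, -60, 0, 0, 0.864, 1]
}}

```text
time_s: 21.93
tcp_pos: [516.2, -207.2, 186.0]
tool_rot: [2.888, 1.236, 0.001]
force: [0.9, 0.5, 0.2]
gripper_width: 1.002
finger_force: 0.0
```

{"fn": "servo_tool", "kwargs": {
  "steps": [0, 0, 0, 0, 0, 0, 1, 0, 0, 0, 0, 0, 0, 1, 0, 0, 0, 0, 0, 0, 1, 0, 0, 0, 0, 0, 0, 1]
}}

```text
time_s: 22.27
tcp_pos: [516.0, -204.0, 184.9]
tool_rot: [-2.882, -1.249, 0.0]
force: [0.4, 0.3, 0.3]
gripper_width: 1.003
finger_force: 0.0
```

```bash
python3 -c "
from h import *
go(521.8,-230.5,26,-43.2)"
```

```text
go [-15.4  22.4 158.9] [-0.001  0.     0.001] n>= 3.9 t 22.2667 F [0.4 0.3 0.3] w 1.0034113618713691
```

{"fn": "servo_tool", "kwargs": {
  "steps": [-15.5, 22.4, 0, 0, 0, 0, 1, -15.5, 22.4, 20, 0, 0, 0, 1, -15.5, 22.4, 55, 0, 0, 0, 1, -15.5, 22.4, 90, 0, 0, 0, 1, -15.5, 22.4, 110, 0, 0, 0, 1, -15.5, 22.4, 110, 0, 0, 0, 1, -15.5, 22.4, 110, 0, 0, 0, 1]
}}

```text
time_s: 22.85
tcp_pos: [522.0, -230.7, 75.0]
tool_rot: [-2.881, -1.249, 0.001]
force: [-0.0, -0.5, 0.8]
gripper_width: 1.001
finger_force: 0.0
```

```bash
python3 -c "
from h import *
import pickle
go(521.8,-230.5,27,-43.2)
c=cam('wrist');pickle.dump(c,open('w5.pkl','wb'));save(c,'pics/w5.png',None,1.42)"
```

```text
go [ 0.1 -0.2 48. ] [-0.001  0.     0.001] n>= 1.2 t 22.85 F [-0.  -0.5  0.8] w 1.00131765940406
```

View pics/w5.png

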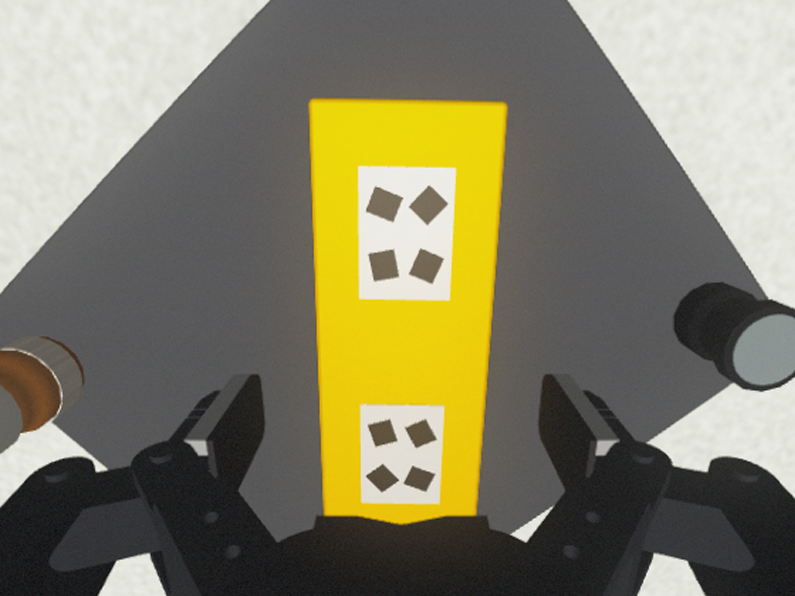

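The yellow box is centred between the open jaws, with its far edge from (311,100) to (506,103).

```bash
python3 - <<'E'
import pickle
from h import *
c=pickle.load(open('w5.pkl','rb'))
X=at(c,(np.array([(311,100),(506,103)])+.5)/1.42-.5,42); e=X[1]-X[0];e/=1;L=np.linalg.norm(e[:2]);u=e[:2]/L
print(L,np.degrees(np.arctan2(*u[::-1])),X.mean(0)[:2]-90*np.array([-u[1],u[0]]))
E
```

```text
63.24989855943129 -43.87741375903737 [ 521.55704976 -232.50743251]
```

{"fn": "servo_tool", "kwargs": {
  "steps": [0, 0, 15, 0, 0, 0, 1, 0, 0, 30, 0, 0, 0, 1, 0, 0, 42, 0, 0, 0, 1, 0, 0, 48, 0, 0, 0, 1, 0, 0, 48, 0, 0, 0, 1, 0, 0, 48, 0, 0, 0, 0.85, 0, 0, 48, 0, 0, 0, 0.75, 0, 0, 48, 0, 0, 0, 0.5]
}}

```text
time_s: 23.57
tcp_pos: [522.7, -232.0, 28.4]
tool_rot: [2.882, 1.247, 0.002]
force: [0.2, 1.0, 9.2]
gripper_width: 0.755
finger_force: 67.8
```

{"fn": "servo_tool", "kwargs": {
  "steps": [0, 0, 0, 0, 0, 0, 0.5, 0, 0, 0, 0, 0, 0, 0.5, 0, 0, 0, 0, 0, 0, 0.5]
}}

```text
time_s: 23.82
tcp_pos: [522.7, -232.0, 28.4]
tool_rot: [2.882, 1.247, 0.002]
force: [-1.6, -0.0, 6.9]
gripper_width: 0.758
finger_force: 67.7
```

{"fn": "servo_tool", "kwargs": {
  "steps": [0, 0, -4, 0, 0, 0, 0.5, 0, 0, -12, 0, 0, 0, 0.5, 0, 0, -28, 0, 0, 0, 0.5, 0, 0, -50, 0, 0, 0, 0.5, 0, 0, -75, 0, 0, 0, 0.5, 0, 0, -100, 0, 0, 0, 0.5, 0, 0, -115, 0, 0, 0, 0.5, 0, 0, -120, 0, 0, 0, 0.5]
}}

```text
time_s: 24.48
tcp_pos: [522.8, -232.1, 150.4]
tool_rot: [2.88, 1.246, 0.004]
force: [1.1, 0.1, -2.9]
gripper_width: 0.755
finger_force: 67.4
```

```bash
python3 -c "
from h import *
go(552.3,333.5,150,6.5)"
```

```text
go [ 432.5 -365.7   -0.7] [ 0.005  0.001 -0.867] n>= 13.6 t 24.4833 F [ 1.1  0.1 -2.9] w 0.7547146550808544
```

{"fn": "servo_tool", "kwargs": {
  "steps": [7, -6, 0, 0, 0, -0.02, 0.5, 22, -18, 0, 0, 0, -0.06, 0.5, 42, -36, 0, 0, 0, -0.11, 0.5, 65, -55, 0, 0, 0, -0.16, 0.5, 88, -74, 0, 0, 0, -0.22, 0.5, 111, -94, 0, 0, 0, -0.28, 0.5, 134, -113, 0, 0, 0, -0.34, 0.5, 157, -133, 0, 0, 0, -0.4, 0.5]
}}

```text
time_s: 25.15
tcp_pos: [531.6, -24.2, 145.5]
tool_rot: [-2.573, -1.8, 0.003]
force: [0.7, -0.2, -3.3]
gripper_width: 0.759
finger_force: 67.3
```

```bash
python3 -c "
from h import *
go(552.3,333.5,150,6.5)"
```

```text
go [ 343.1 -103.2   -4.4] [-0.002 -0.    -0.463] n>= 8.6 t 25.15 F [ 0.7 -0.2 -3.3] w 0.7588103188901656
```

{"fn": "servo_tool", "kwargs": {
  "steps": [30, -9, -1, 0, 0, -0.06, 0.5, 60, -18, -2, 0, 0, -0.12, 0.5, 90, -27, -3, 0, 0, -0.18, 0.5, 120, -36, -4, 0, 0, -0.24, 0.5, 150, -45, -5, 0, 0, -0.3, 0.5, 180, -54, -5, 0, 0, -0.36, 0.5, 208, -63, -5, 0, 0, -0.42, 0.5, 232, -70, -5, 0, 0, -0.45, 0.5]
}}

```text
time_s: 25.82
tcp_pos: [546.0, 218.0, 150.3]
tool_rot: [-2.105, -2.33, 0.003]
force: [-0.2, -0.5, -3.2]
gripper_width: 0.751
finger_force: 67.3
```

```bash
python3 -c "
from h import *
go(552.3,333.5,150,6.5)"
```

```text
go [114.2  18.    0.2] [-0.002  0.    -0.012] n>= 2.8 t 25.8167 F [-0.2 -0.5 -3.2] w 0.7512551088148074
```

{"fn": "servo_tool", "kwargs": {
  "steps": [22, 3, 0, 0, 0, -0.01, 0.5, 45, 7, 0, 0, 0, -0.01, 0.5, 68, 11, 0, 0, 0, -0.01, 0.5, 90, 14, 0, 0, 0, -0.01, 0.5, 104, 16, 0, 0, 0, -0.01, 0.5, 111, 18, 0, 0, 0, -0.01, 0.5, 111, 18, 0, 0, 0, -0.01, 0.5, 111, 18, 0, 0, 0, -0.01, 0.5]
}}

```text
time_s: 26.48
tcp_pos: [554.1, 327.5, 150.9]
tool_rot: [-2.099, -2.336, 0.003]
force: [-0.2, -0.3, -2.8]
gripper_width: 0.76
finger_force: 67.3
```

```bash
python3 -c "
from h import *
import pickle
c=cam('wrist');pickle.dump(c,open('w6.pkl','wb'));save(c,'pics/w6.png',None,1.42)
go(552.3,333.5,60,6.5)
print(px(c,[[552.3-.117*k+j*40.7,333+k+j*4.6,6] for k in(-98,97.5) for j in(-1,1)])*1.42)"
```

```text
go [ 6.6 -1.2 91.2] [-0.001  0.001 -0.008] n>= 2.2 t 26.5333 F [-0.6  0.4 -3.8] w 0.7584362340781188
[[339.80834102 415.14490984]
 [463.76959475 414.69133068]
 [323.48631998  94.41199582]
 [474.15234714  93.60551766]]
```

View pics/w6.png

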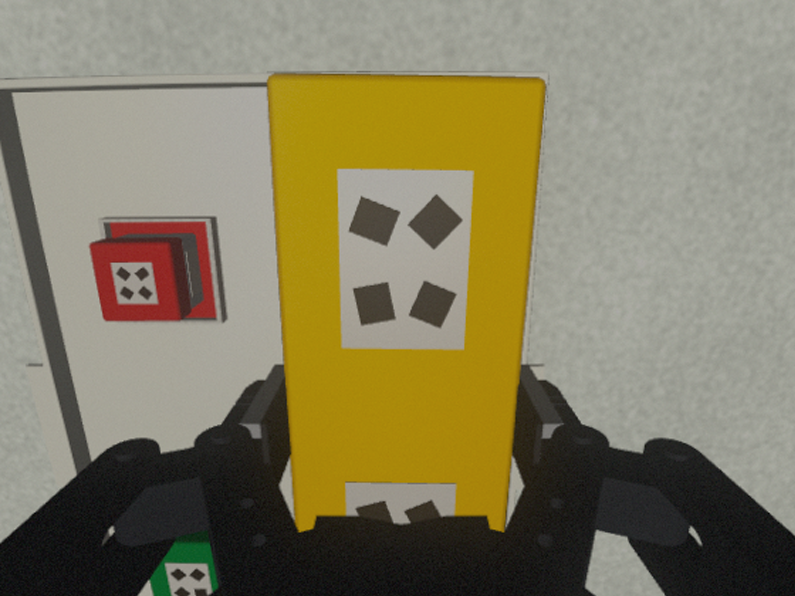

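The held yellow box spans x 269–546 at its far edge (y≈77). It hides the yellow tray. Red sits inside its tray.

```bash
python3 - <<'E'
import pickle
from h import *
c=pickle.load(open('w6.pkl','rb'))
s=readout.sense();print(s['tcp_pos'])
X=at(c,(np.array([(270,77),(545,80)])+.5)/1.42-.5,164.5); e=X[1]-X[0];L=np.linalg.norm(e[:2]);u=e[:2]/L
print(L,np.degrees(np.arctan2(*u[::-1])),X.mean(0)[:2]-90*np.array([-u[1],u[0]]))
E
```

```text
[554.31268991 327.12722675 151.22206554]
63.08211667244338 5.607491258556816 [554.08281334 326.69019503]
```

{"fn": "servo_tool", "kwargs": {
  "steps": [6.5, -1.5, 5, 0, 0, -0.012, 0.5, 6.5, -1.5, 20, 0, 0, -0.012, 0.5, 6.5, -1.5, 42, 0, 0, -0.012, 0.5, 6.5, -1.5, 66, 0, 0, -0.012, 0.5, 6.5, -1.5, 88, 0, 0, -0.012, 0.5, 6.5, -1.5, 104, 0, 0, -0.012, 0.5, 6.5, -1.5, 113, 0, 0, -0.012, 0.5, 6.5, -1.5, 116, 0, 0, -0.012, 0.5]
}}

```text
time_s: 27.2
tcp_pos: [551.7, 333.6, 34.2]
tool_rot: [-2.086, -2.348, 0.004]
force: [0.1, 0.2, -2.7]
gripper_width: 0.755
finger_force: 67.3
```

{"fn": "servo_tool", "kwargs": {
  "steps": [0, 0, 0.7, 0, 0, 0, 0.5, 0, 0, 1.4, 0, 0, 0, 0.5, 0, 0, 2.1, 0, 0, 0, 0.5, 0, 0, 2.8, 0, 0, 0, 0.5, 0, 0, 2.8, 0, 0, 0, 0.5]
}}

```text
time_s: 27.62
tcp_pos: [552.6, 334.3, 33.6]
tool_rot: [2.086, 2.348, 0.001]
force: [-0.1, 0.2, -3.5]
gripper_width: 0.755
finger_force: 67.3
```

{"fn": "servo_tool", "kwargs": {
  "steps": [0, 0, 0.7, 0, 0, 0, 0.5, 0, 0, 1.4, 0, 0, 0, 0.5, 0, 0, 2.1, 0, 0, 0, 0.5, 0, 0, 2.8, 0, 0, 0, 0.5, 0, 0, 3.3, 0, 0, 0, 0.5, 0, 0, 3.3, 0, 0, 0, 0.5]
}}

```text
time_s: 28.12
tcp_pos: [552.3, 334.1, 29.6]
tool_rot: [-2.087, -2.349, 0.0]
force: [0.2, 0.2, -3.0]
gripper_width: 0.756
finger_force: 67.3
```

{"fn": "servo_tool", "kwargs": {
  "steps": [0, 0, 0.5, 0, 0, 0, 0.5, 0, 0, 1.0, 0, 0, 0, 0.5, 0, 0, 1.0, 0, 0, 0, 0.5]
}}

```text
time_s: 28.37
tcp_pos: [552.5, 334.3, 29.4]
tool_rot: [2.086, 2.348, 0.001]
force: [-4.1, -0.7, 5.9]
gripper_width: 0.757
finger_force: 68.1
```

Contact with the tray floor. Release slightly, rise and step back for a look.

{"fn": "servo_tool", "kwargs": {
  "steps": [0, 0, 0.2, 0, 0, 0, 0.85, 0, 0, 0.2, 0, 0, 0, 0.93, 0, 0, 0.2, 0, 0, 0, 0.93, 0, 0, -8, 0, 0, 0, 0.93, 0, 0, -25, 0, 0, 0, 0.93, 0, 0, -60, 0, 0, 0, 1, 0, 0, -100, 0, 0, 0, 1, 0, 0, -140, 0, 0, 0, 1]
}}

```text
time_s: 29.03
tcp_pos: [552.0, 334.0, 170.8]
tool_rot: [-2.086, -2.348, 0.001]
force: [0.5, 0.8, 1.2]
gripper_width: 1.0
finger_force: 0.0
```

{"fn": "servo_tool", "kwargs": {
  "steps": [-40, -30, -30, 0, 0, 0, 1, -75, -60, -50, 0, 0, 0, 1, -110, -90, -80, 0, 0, 0, 1, -130, -110, -110, 0, 0, 0, 1, -130, -120, -130, 0, 0, 0, 1, -130, -120, -130, 0, 0, 0, 1, -130, -120, -130, 0, 0, 0, 1]
}}

```text
time_s: 29.62
tcp_pos: [448.2, 190.0, 303.2]
tool_rot: [2.085, 2.345, 0.009]
force: [0.5, 0.4, -0.0]
gripper_width: 1.002
finger_force: 0.0
```

```bash
python3 -c "
from h import *
c=cam('wrist');save(c,'pics/w7.png',None,1.42)
c=cam('side');save(c,'pics/s7.png',(150,110,400,345),2.5)
s=readout.sense();print(s['tcp_pos'],s['time_s'])"
```

```text
[448.57845338 190.99749854 299.18672826] 29.7167
```

View pics/w7.png

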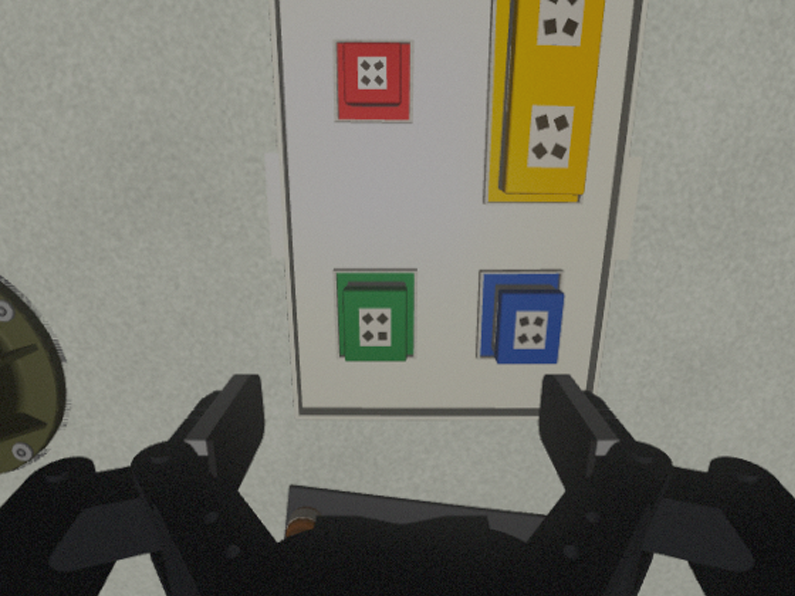

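View pics/s7.png

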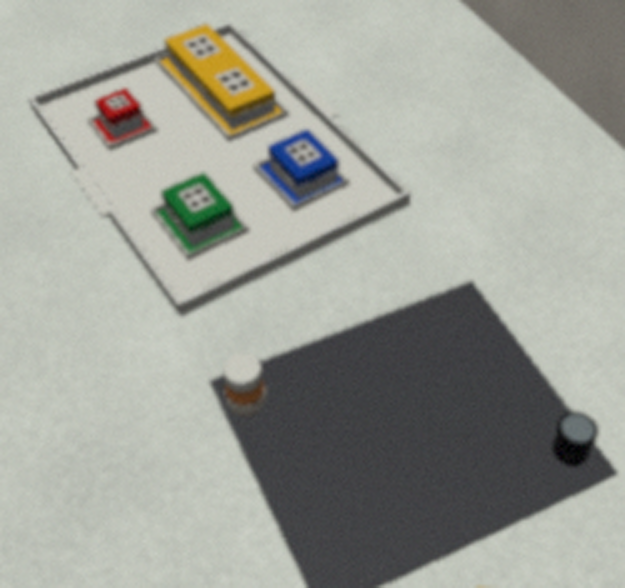

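All four boxes lie flat in trays of their own colour, and the loupe (575,435) and jar (243,380) still stand. A quick numeric check of the centres, then I'll hand in.

```bash
python3 - <<'E'
from h import *
c=cam('wrist')
for n,p,z in (('tg',[(337,272),(415,272),(413,356),(341,356)],6.5),('g',[(345,288),(407,288),(406,361),(346,360)],42.5),
 ('tb',[(482,273),(562,273),(480,356)],6.5),('b',[(497,291),(563,291),(558,363),(498,361)],42.5),('by',[(502,190),(583,195)],42.5),('ty',[(488,201),(579,202)],6.5)):
    X=at(c,(np.array(p)+.5)/1.42-.5,z)[:,:2]
    print(n,(X[1:3].mean(0) if n=='tb' else X.mean(0)).round(1),np.linalg.norm(np.diff(X,axis=0),axis=1).round(1))
E
```

```text
tg [433.9 114.7] [72.  84.1 70.1]
g [434.9 118.1] [52.8 67.8 53.6]
tb [569.3 130.3] [ 74.4 110.3]
b [568.3 131.8] [56.8 67.4 54.3]
by [556.7 247.2] [66.3]
ty [561.2 237.1] [81.3]
```

```bash
python3 -c "
from h import *
print(sign_off())"
```

```text
the job is handed in; nothing more can be done
None
```

All four boxes are in the trays matching their lids, lying flat inside the lips; the loupe and jar were not moved, and the job was handed in at about 30 s of the 115 s allowed.

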